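Snap the diffuser cover onto the projector's lamp house

TASK

The lamp house of the profile projector needs its diffuser. Lift the loose dark grey dust lid off the lamp house by its yellow knob and set it down flat on the green mat and let go of it, then take the white diffuser cover out of the blue stand by its orange knob and press it into the mouth of the lamp house until it snaps and sits fully home. Do not let go or ease off at the end: finish while still pressing the cover down with about 15 N, and leave the other things on the bench where they are.

Things in the scene. Friction and masses are not known exactly. Their poses are not given: they have to be found in the camera images.
- lid_knob (a point): Centre (half-way up) of the yellow upright knob of the loose dust lid: a cylinder 24 mm across, 44 mm tall. The underside of the lid's disc lies 27 mm below this point, the bottom of its spigot 35 mm below. z points up out of the knob.
- lid: The dust lid (about 0.15 kg), origin at the centre of its disc's underside: dark grey metal disc 92 mm across, 5 mm thick, with a spigot 40 mm across and 8 mm long under it. At the start it lies loose on top of the lamp house, spigot in the mouth. z up.
- cover_knob (a point): Centre (half-way up) of the orange upright knob of the white diffuser cover: a cylinder 24 mm across, 44 mm tall. The underside of the cover's disc lies 28 mm below this point, the bottom of its plug 60 mm below. z points up out of the knob.
- cover: The cover (about 0.12 kg, round, yaw is free), origin at the centre of its disc's underside: white disc 88 mm across, 6 mm thick; under it a plug 32 mm long: waist 48 mm across, bead 56 mm across 15 to 17 mm under the disc, then a nose tapering to 36 mm. At the start the disc rests on the blue stand, the plug hanging inside: lift it straight up 40 mm or more before moving sideways.
- seat: Black rubber seating ring on top of the lamp house, fixed to it: 90 mm across, hole 66 mm; origin at the centre of its upper face, 55 mm above the bench, z up. Cover fully home: its disc lies flat on this face, so cover_knob is 28 mm above this point. Any further push there is met rigidly: the force rises steeply.
- lamp_house: Cream drum, fixed, 90 mm across (foot 116 mm), bore 62 mm; origin under its centre. Four sprung balls 9 mm below the ring's face grip the plug. Pressing straight down, the nose meets them with the disc about 16 mm above the ring; the push grows to 8 to 15 N at 10 to 12 mm, suddenly falls away at 6 to 8 mm, then the balls pull the cover down the rest (up to 14 N).
- cover_stand: The blue ring stand that holds the cover at the start, fixed to the bench: 80 mm across, hole 66 mm, 36 mm tall; its origin is at the centre of its underside, on the bench.
- mat: The green mat, fixed, 140 x 140 mm and 3 mm thick, its origin at the centre of its underside on the bench; the lid stands on it on its spigot, so lid_knob is then 38 mm above the bench.
- v_block: Bystander: steel V-block 50 x 45 x 36 mm; origin under its centre.
- ring_gauge: Bystander: steel ring gauge 54 mm across, 18 mm tall; origin under its centre.
- caliper: Bystander: caliper lying flat along its x, about 200 mm long, 12 mm tall; origin under its middle.
- loupe: Bystander: black loupe 38 mm across, 43 mm tall; origin under its centre.
- flange: Bystander: brass flange 60 mm across, 28 mm tall; origin under its centre.
- cleaner: Bystander: bottle 42 mm across, 120 mm tall with a blue cap; origin under its centre.
- micrometer: Bystander: blue micrometer lying flat, about 110 x 45 mm, 12 mm tall; origin under its spindle.

How it is judged:
By the outcome, as a careful person would: the job done as asked, in the order asked, and still so for the second after the job is handed in, while the arm keeps its last pose, push and grip.
It also fails if it takes over 64 s, if anything falls off the work surface, if the arm or the gripper's body presses on something with over 40 N, if the wrist force passes 120 N, or if a joint passes its speed limit or range.

ROBOT

A 6-joint arm with a two-finger parallel gripper is mounted at the origin on the work surface. World frame = base frame: x ahead of the robot, y to its left, z up, the work surface at z = 0. Lengths are in m, angles in rad, forces in N, time in s.
With the tool pointing down it reaches from about 0.35 to 0.975 m from the base axis. Payload 4.9 kg.
Tool frame: the origin (TCP) lies midway between the tips of the shut fingers; the grasp point (between the pads) lies 19 mm behind it; z points along the fingers, y is the line along which they close (so a half turn about z gives the same grasp; the last joint's range is limited). The gripper opens to 85 mm and grips with 20 to 120 N. Pads are 22 mm wide; open, the fingers measure 114 mm over their backs; the gripper's body (76 mm by 85 mm) begins 54 mm behind the grasp point. The pads swing forward as they close: fully open they stand 13 mm farther back than shut.
Start: joints at [-1.349, 0.053, 1.613, -0, 1.476, -0.119], TCP at [0.209, -0.589, 0.231] pointing down, gripper open.
Joint ranges: [-3.01, 3.01], [-1.01, 2.22], [0.06, 2.58], [-1.02, 4.17], [0.09, 2.62], [-3.14, 3.14]. Speed limits (rad/s): [2.57, 2.57, 3.14, 3.14, 3.14, 3.14].

INTERFACE

Orientations are given as a rotation vector (axis times angle).
In Python, from station import ctrl gives the robot as it stands.
- The arm moves only by the tool carry_out, never from a script. Its argument "moves" is a list of rows, each an object of numbers: "x", "y", "z": the shift along the tool's x, y, z in units of 25 mm (1.0 is 25 mm); "turn": the turn about the tool's z in rad. In form: [{"x": .., "y": .., "z": .., "turn": ..}, ...]. A call has exactly 8 rows; each row shifts and turns the commanded pose from where the row before left it, along the tool's axes as they then stand; what a row does not reach is not made up. A row lasts 1/10 s, in which the tool goes at most 50 mm and 8.59 degrees, less where a joint would pass 70% of its speed; a pose out of reach is approached as far as the arm can. A call is refused whole if a number of a shift passes 1 or a number of a turn 0.15, either way. A call with a gripper value outside its range is refused whole. "grip" is the finger opening in mm, from 0 to 85.4, set as the call begins (left out, the last holds). The fingers move at their own pace and stop on an object; "newtons" is the grip in N (left out, the last holds). Time passes only in rows, so rows that do not move let the fingers close, or fill a call up. It gives the time, the measured TCP pose, the force, the opening and the grip force at its end, in the units of the state.
- ctrl.get_obs(): the state, without advancing time (a new reading comes with each control period).
- ctrl.get_image(name): name is "scene" or "top"; returns the picture (384x512x3 uint8, red, green, blue); there is no depth.
- ctrl.calibration(name): a dict with "fx", "fy", "cx", "cy" (pixels), "R" (3x3) and "t" (3): a world point X has camera coordinates R X + t. Camera axes: x right, y down, z forward; pixel columns grow to the right and rows downward; lengths in m; the calibration is good to about 2 mm. A picture is of the moment at which its call begins. calibration takes no time and is no camera call.
- ctrl.finish_job(): hands the job in; it is judged then, once.
Trained networks look in the newest picture that a camera, given by its name, has taken for a name from the list of things; names that differ only in an ending like _2 or _b are one class to them, and where a whole thing is asked for, a point or a joint stands for the part that bears it (a point fixed in the world has none). Each returns a list of dicts, best first, with "confidence" (0 to 1); they miss things now and then, are a little off and sometimes report something else, mostly with a low value. They report only what shows in the picture. A call takes as long as a camera call.
- ctrl.look_for(camera, query): "rect" ([left, top, width, height] in pixels, round what is visible of it).
- ctrl.mark_of(camera, query): "pixel" ([column, row] in pixels: a listed point, or the origin of a listed thing).
The state is a dict: "t": time; "q": joint angles; "dq": joint speeds; "effort": joint torques, N m; "tool_pos": TCP position; "tool_rot": TCP orientation; "contact_force": force on the tool from outside, world axes, zero at the start; "wrist_torque": the same for the moment, N m; "opening": finger opening in m; "grip_force": force on a finger pad.
Only numpy, scipy, OpenCV 4.12 (cv2) and the standard library are available. Lean on these libraries where they do the work, as an engineer would, in place of code of your own. Each camera call takes 0.05 s, during which the arm holds its last target. There are 200 camera calls.

## Working session

There is one attempt and no reset: what is moved stays moved. The work goes in short steps, Python scripts to look and compute and a tool call to move; the robot and the scene stay as the last step left them, time stands still between calls to the robot, and variables do not carry over. Pictures are saved under pics/ and viewed, at most 10 in all, crops included, and the job is handed in when it is done.

Besides the shell and the picture viewer there is one more tool, called after "Call:" by a JSON object that holds its "name" and its "arguments". carry_out: Moves the arm, as the interface text tells. Its arguments: {"type":"object","properties":{"moves":{"type":"array"},"grip":{"type":"number"},"newtons":{"type":"number"}},"required":["moves"]}

```bash
mkdir -p pics; cat > h.py <<'E'
import numpy as np, cv2
from station import ctrl
def ray(cam,px):
    c=ctrl.calibration(cam);R=np.array(c["R"]);t=np.array(c["t"])
    d=R.T@np.array([(px[0]-c["cx"])/c["fx"],(px[1]-c["cy"])/c["fy"],1]);return -R.T@t,d
def at_z(cam,px,z):
    o,d=ray(cam,px);return o+d*(z-o[2])/d[2]
def tri(p1,p2):
    A=np.zeros((3,3));b=np.zeros(3)
    for cam,p in(("scene",p1),("top",p2)):
        o,d=ray(cam,p);d=d/np.linalg.norm(d);M=np.eye(3)-np.outer(d,d);A+=M;b+=M@o
    return np.linalg.solve(A,b)
def proj(cam,X):
    c=ctrl.calibration(cam);v=np.array(c["R"])@X+np.array(c["t"]);return np.array([c["fx"]*v[0]/v[2]+c["cx"],c["fy"]*v[1]/v[2]+c["cy"]])
def save(cam,name):
    cv2.imwrite(f"pics/{name}.png",ctrl.get_image(cam)[:,:,::-1])
E
python3 - <<'E'
from h import *
np.set_printoptions(precision=4,suppress=True)
save("scene","s0");save("top","t0")
Z=dict(lid_knob=.082,cover_knob=.064,seat=.055,mat=0,cover_stand=0,lamp_house=0)
for n,z in Z.items():
    P={}
    for c in("scene","top"):
        m=ctrl.mark_of(c,n)[:2]
        print(n,c,[(np.round(k["pixel"],1),round(k["confidence"],2),at_z(c,k["pixel"],z)) for k in m])
        if m:P[c]=m[0]["pixel"]
    if len(P)==2:print("   tri",tri(P["scene"],P["top"]))
o=ctrl.get_obs();print(o["t"],o["tool_pos"],o["tool_rot"],o["contact_force"],o["opening"])
print(ctrl.calibration("top"))
E
```

```text
lid_knob scene [(array([327.5, 226.9]), 0.84, array([0.5448, 0.2893, 0.082 ]))]
lid_knob top [(array([170.9, 213.6]), 0.61, array([0.5223, 0.2846, 0.082 ]))]
   tri [0.5265 0.286  0.0606]
cover_knob scene [(array([233.3, 176.8]), 0.94, array([ 0.5613, -0.0727,  0.064 ]))]
cover_knob top [(array([272.3, 198.8]), 0.64, array([ 0.5833, -0.0498,  0.064 ]))]
   tri [ 0.5803 -0.0508  0.0916]
seat scene [(array([409.1, 262.2]), 0.73, array([0.4775, 0.5226, 0.055 ])), (array([235.1, 186.6]), 0.23, array([ 0.5851, -0.0428,  0.055 ]))]
seat top [(array([198.8, 161.1]), 0.44, array([0.7099, 0.2046, 0.055 ]))]
   tri [0.6502 0.3537 0.2205]
mat scene [(array([221.9, 158.5]), 0.8, array([ 0.4693, -0.2178,  0.    ]))]
mat top [(array([317. , 232.2]), 0.86, array([ 0.4806, -0.2097,  0.    ])), (array([169. , 214.3]), 0.68, array([0.5301, 0.3073, 0.    ]))]
   tri [ 0.4794 -0.2076  0.0127]
cover_stand scene [(array([235.5, 191.8]), 0.47, array([ 0.5643, -0.0608,  0.    ]))]
cover_stand top []
lamp_house scene [(array([327.8, 240.8]), 0.92, array([0.5275, 0.2966, 0.    ]))]
lamp_house top [(array([172.5, 216.2]), 0.88, array([0.5238, 0.2947, 0.    ]))]
   tri [ 0.5243  0.2955 -0.0044]
0.7 [ 0.2089 -0.589   0.2314] [3.0961 0.5327 0.    ] [ 0.0881 -0.3486  0.0037] 0.0854952286666331
{'fx': 418.3866193862906, 'fy': 418.3866193862906, 'cx': 250.73483004515097, 'cy': 196.78463191037292, 'R': array([[ 0.0255, -0.9997, -0.0012],
       [-0.9849, -0.0249, -0.1711],
       [ 0.171 ,  0.0055, -0.9853]]), 't': array([0.008 , 0.591 , 1.3702])}
```

View pics/s0.png

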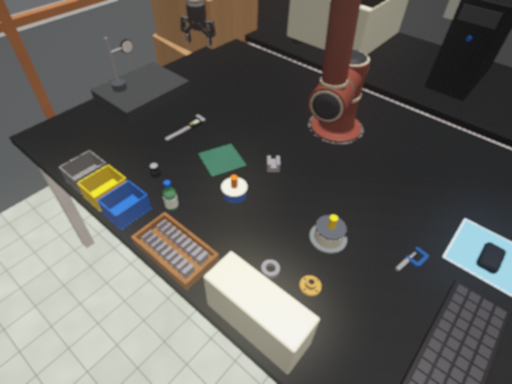

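View pics/t0.png

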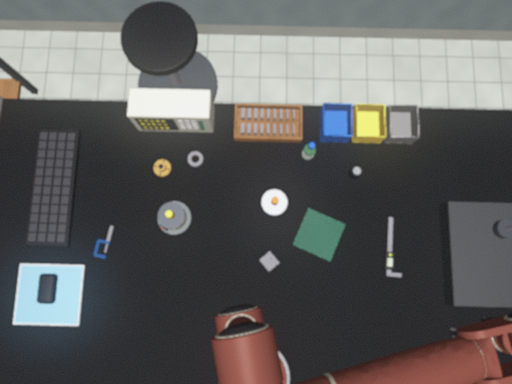

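The scene picture shows the lid knob at about (334,221), the cover knob at (234,181) and the mat at (222,159). In the top picture they are at (169,214), (274,201) and (319,234). I'll refine these by colour segmentation.

```bash
cat >> h.py <<'E'
def blob(img,near,r,f):
    """centroid of largest blob passing f(h,s,v) within r px of near"""
    h,s,v=[a.astype(int) for a in cv2.split(cv2.cvtColor(img,cv2.COLOR_RGB2HSV))]
    m=f(h,s,v).astype(np.uint8);k=np.zeros_like(m);cv2.circle(k,tuple(map(int,near)),r,1,-1);m*=k
    n,_,st,ce=cv2.connectedComponentsWithStats(m)
    if n<2:return None,None
    i=1+np.argmax(st[1:,4]);return ce[i],st[i]
YEL=lambda h,s,v:(h>20)&(h<35)&(s>130)&(v>90)
ORA=lambda h,s,v:(h>3)&(h<20)&(s>110)&(v>90)
GRN=lambda h,s,v:(h>60)&(h<95)&(s>70)&(v>50)
WHT=lambda h,s,v:(s<40)&(v>170)
E
python3 - <<'E'
from h import *
np.set_printoptions(precision=4,suppress=True)
I={c:cv2.imread(f"pics/{n}.png")[:,:,::-1].copy() for c,n in(("scene","s0"),("top","t0"))}
for nm,f,ps,pt,z in(("lidk",YEL,(334,221),(169,214),.082),("covk",ORA,(234,181),(274,201),.064),("mat",GRN,(222,159),(319,234),.003),("disc",WHT,(234,190),(274,201),.042)):
    r=32 if nm=="mat" else 18
    a,sa=blob(I["scene"],ps,r,f);b,sb=blob(I["top"],pt,r,f)
    print(nm,a,sa,b,sb,"\n  ",at_z("scene",a,z),at_z("top",b,z),tri(a,b))
# full-knob/disc checks
c=np.vstack([cv2.resize(I["scene"][200:260,295:365],None,fx=7,fy=5),]) 
def crop(im,x,y,w=36):return cv2.resize(im[y-w//2:y+w//2,x-w//2:x+w//2],(380,290) ,interpolation=cv2.INTER_NEAREST)
g=np.vstack([np.hstack([crop(I["scene"],330,230,60),crop(I["top"],172,216,60)]),np.hstack([crop(I["scene"],234,186,60),crop(I["top"],274,202,60)])])
cv2.imwrite("pics/c0.png",g[:,:,::-1])
E
```

```text
lidk [332.6604 220.5755] [328 214  11  15 106] [171.6 215.6] [171 214   2   4   5] 
   [0.5141 0.2881 0.082 ] [0.5157 0.282  0.082 ] [0.5146 0.2851 0.0805]
covk [233.6901 179.0704] [230 173   8  14  71] [274.3913 200.5217] [272 198   5   6  23] 
   [ 0.5685 -0.0643  0.064 ] [ 0.5776 -0.0569  0.064 ] [ 0.5761 -0.0566  0.0746]
mat [221.3925 159.3037] [198 143  48  34 991] [318.8898 234.3133] [ 293  208   53   54 1733] 
   [ 0.4763 -0.2136  0.003 ] [ 0.4732 -0.2158  0.003 ] [ 0.4736 -0.2164 -0.0005]
disc [233.8353 187.4235] [221 178  27  19 340] [273.9199 201.8594] [261 189  27  26 512] 
   [ 0.5817 -0.052   0.042 ] [ 0.5766 -0.0565  0.042 ] [ 0.5774 -0.0565  0.0356]
```

View pics/c0.png

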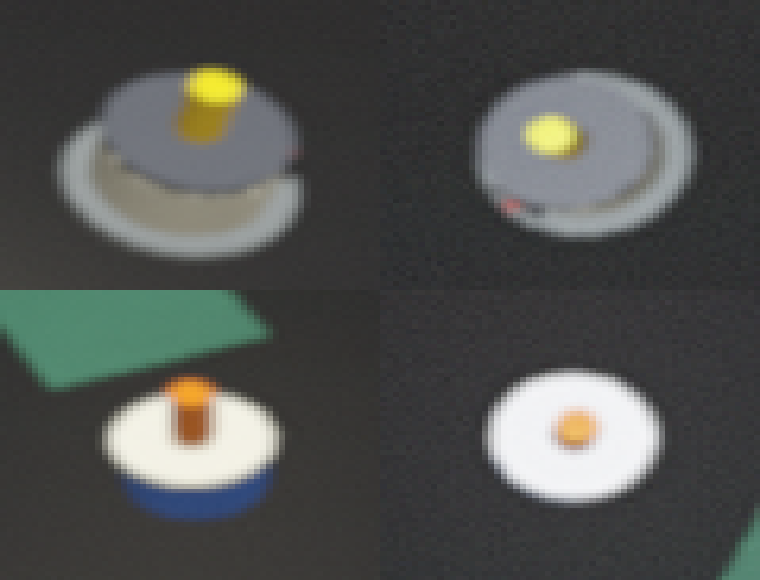

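The crops show both knobs clearly with nothing hiding them: the lid sits on the lamp house and the cover on its stand. The top-view masks were too strict, so I'll refine with pixels read from the crops.

```bash
python3 - <<'E'
from h import *
np.set_printoptions(precision=4,suppress=True)
I={c:cv2.imread(f"pics/{n}.png")[:,:,::-1].copy() for c,n in(("scene","s0"),("top","t0"))}
Y2=lambda h,s,v:(h>18)&(h<38)&(s>70)&(v>150);O2=lambda h,s,v:(h<22)&(s>70)&(v>80)
for nm,f,p,z in(("lid top face",Y2,{"scene":(334,217),"top":(169,214)},.104),("cov",O2,{"scene":(234,181),"top":(274,201)},.064)):
  for c in p:
    a,s=blob(I[c],p[c],14,f);print(nm,c,a,s,at_z(c,a,z))
print("lid disc top cam",at_z("top",(171.7,215.2),.060))
# cover disc ellipse incl. knob
for c,p in(("scene",(234,187)),("top",(274,202))):
    h,s,v=[a.astype(int) for a in cv2.split(cv2.cvtColor(I[c],cv2.COLOR_RGB2HSV))]
    m=(WHT(h,s,v)).astype(np.uint8);k=np.zeros_like(m);cv2.circle(k,p,18,1,-1)
    q=cv2.convexHull(cv2.findNonZero(m*k));M=cv2.moments(q);e=(M["m10"]/M["m00"],M["m01"]/M["m00"]);print("disc",c,e,at_z(c,e,.042))
e=0
E
```

```text
lid top face scene [333.1512 219.407 ] [329 214  10  14  86] [0.5272 0.2931 0.104 ]
lid top face top [168.6364 213.6909] [165 210   8   9  55] [0.519  0.2876 0.104 ]
cov scene [233.7889 179.1333] [229 173  10  15  90] [ 0.5685 -0.0638  0.064 ]
cov top [274.4242 200.2424] [272 197   6   7  33] [ 0.5786 -0.057   0.064 ]
lid disc top cam [0.5198 0.286  0.06  ]
disc scene (233.84868136619107, 186.61694768698658) [ 0.5789 -0.0545  0.042 ]
disc top (273.9449192782526, 201.70212092434312) [ 0.5772 -0.0566  0.042 ]
```

Best estimates: lid knob (0.518, 0.287), cover knob (0.5775, -0.056), mat (0.474, -0.215). I'm moving to above the lid.

Call:
{"name": "carry_out", "arguments": {"moves": [{"x": 1, "y": -1}, {"x": 1, "y": -1}, {"x": 1, "y": -1}, {"x": 1, "y": -1}, {"x": 1, "y": -1}, {"x": 1, "y": -1}, {"x": 1, "y": -1}, {"x": 1, "y": -1}], "grip": 85, "newtons": 60}}

```text
validation failed for argument at $.mo...
```

Call:
{"name": "carry_out", "arguments": {"moves": [{"x": 1, "y": -1}, {"x": 1, "y": -1}, {"x": 1, "y": -1}, {"x": 1, "y": -1}, {"x": 1, "y": -1}, {"x": 1, "y": -1}, {"x": 1, "y": -1}, {"x": 1, "y": -1}]}}

```text
validation failed for argument at $.mo...
```

Call:
{"name": "carry_out", "arguments": {"moves": [{"x": 0.5, "y": -1}, {"x": 0.5, "y": -1}, {"x": 0.5, "y": -1}, {"x": 0.5, "y": -1}, {"x": 0.5, "y": -1}, {"x": 0.5, "y": -1}, {"x": 0.5, "y": -1}, {"x": 0.5, "y": -1}]}}

```text
validation failed for argument at $.mo...
```

Call:
{"name": "carry_out", "arguments": {"moves": [{"x": 1, "y": -1, "z": 0, "turn": 0}, {"x": 1, "y": -1, "z": 0, "turn": 0}, {"x": 1, "y": -1, "z": 0, "turn": 0}, {"x": 1, "y": -1, "z": 0, "turn": 0}, {"x": 1, "y": -1, "z": 0, "turn": 0}, {"x": 1, "y": -1, "z": 0, "turn": 0}, {"x": 1, "y": -1, "z": 0, "turn": 0}, {"x": 1, "y": -1, "z": 0, "turn": 0}], "grip": 85, "newtons": 60}}

```text
t: 1.5
tool_pos: [0.331, -0.3324, 0.2315]
tool_rot: [3.096, 0.532, 0.001]
contact_force: [0.8, 0.2, -0.4]
opening: 0.0848
grip_force: 0.0
```

Call:
{"name": "carry_out", "arguments": {"moves": [{"x": 1, "y": -1, "z": 0, "turn": 0}, {"x": 1, "y": -1, "z": 0, "turn": 0}, {"x": 1, "y": -1, "z": 0, "turn": 0}, {"x": 1, "y": -1, "z": 0, "turn": 0}, {"x": 1, "y": -1, "z": 0, "turn": 0}, {"x": 1, "y": -1, "z": 0, "turn": 0}, {"x": 1, "y": -1, "z": 0, "turn": 0}, {"x": 1, "y": -1, "z": 0, "turn": 0}]}}

```text
t: 2.3
tool_pos: [0.4527, -0.0769, 0.2316]
tool_rot: [3.096, 0.533, 0.001]
contact_force: [0.2, 0.2, -0.2]
opening: 0.0853
grip_force: 0.0
```

Call:
{"name": "carry_out", "arguments": {"moves": [{"x": 0.5, "y": -1, "z": 0, "turn": 0}, {"x": 0.5, "y": -1, "z": 0, "turn": 0}, {"x": 0.5, "y": -1, "z": 0, "turn": 0}, {"x": 0.5, "y": -1, "z": 0, "turn": 0}, {"x": 0.5, "y": -1, "z": 0, "turn": 0}, {"x": 0.5, "y": -1, "z": 0, "turn": 0}, {"x": 0.5, "y": -1, "z": 0, "turn": 0}, {"x": 0.5, "y": -1, "z": 0, "turn": 0}]}}

```text
t: 3.1
tool_pos: [0.4796, 0.1448, 0.2315]
tool_rot: [3.096, 0.533, 0.001]
contact_force: [0.3, 0.2, -0.2]
opening: 0.0852
grip_force: 0.0
```

Call:
{"name": "carry_out", "arguments": {"moves": [{"x": 0.67, "y": -0.97, "z": 0, "turn": 0}, {"x": 0.67, "y": -0.97, "z": 0, "turn": 0}, {"x": 0.67, "y": -0.97, "z": 0, "turn": 0}, {"x": 0.67, "y": -0.97, "z": 0, "turn": 0}, {"x": 0.67, "y": -0.97, "z": 0, "turn": 0}, {"x": 0, "y": 0, "z": 1, "turn": 0}, {"x": 0, "y": 0, "z": 1, "turn": 0}, {"x": 0, "y": 0, "z": 1, "turn": 0}]}}

```text
t: 3.9
tool_pos: [0.5181, 0.2863, 0.1557]
tool_rot: [-3.096, -0.534, -0.001]
contact_force: [0.4, -0.2, -1.2]
opening: 0.0853
grip_force: 0.0
```

```bash
python3 - <<'E'
from h import *
s=ctrl.get_image("scene");t=ctrl.get_image("top");print(ctrl.get_obs()["tool_pos"])
X=ctrl.get_obs()["tool_pos"];ps,pt=proj("scene",X),proj("top",X);print(ps,pt)
def crop(im,p,w=80):
    x,y=map(int,p);return cv2.resize(im[y-w//2:y+w//2,x-w//2:x+w//2],(400,400))
cv2.imwrite("pics/c1.png",np.hstack([crop(s,ps),crop(t,pt)])[:,:,::-1])
E
```

```text
[0.515364   0.28488137 0.15177116]
[336.04527915 205.00244994] [166.48285401 212.8672042 ]
```

View pics/c1.png

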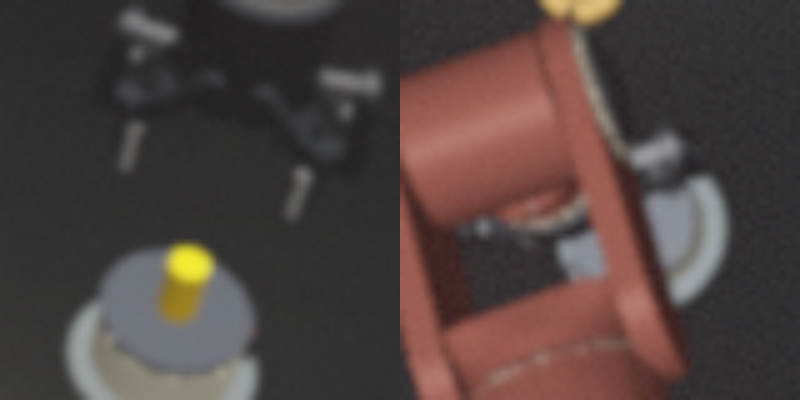

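Seen from the scene camera, the open fingers (tips near crop (125,170) and (292,218)) straddle the yellow knob. I'll descend and close.

Call:
{"name": "carry_out", "arguments": {"moves": [{"x": 0, "y": 0, "z": 0.8, "turn": 0}, {"x": 0, "y": 0, "z": 0.8, "turn": 0}, {"x": 0, "y": 0, "z": 0.8, "turn": 0}, {"x": 0, "y": 0, "z": 0.6, "turn": 0}, {"x": 0, "y": 0, "z": 0.3, "turn": 0}, {"x": 0, "y": 0, "z": 0, "turn": 0}, {"x": 0, "y": 0, "z": 0, "turn": 0}, {"x": 0, "y": 0, "z": 0, "turn": 0}]}}

```text
t: 4.8
tool_pos: [0.5189, 0.2862, 0.0753]
tool_rot: [-3.096, -0.533, -0.004]
contact_force: [0.2, -0.3, -0.8]
opening: 0.0849
grip_force: 0.0
```

Call:
{"name": "carry_out", "arguments": {"moves": [{"x": 0, "y": 0, "z": 0.2, "turn": 0}, {"x": 0, "y": 0, "z": 0, "turn": 0}, {"x": 0, "y": 0, "z": 0, "turn": 0}, {"x": 0, "y": 0, "z": 0, "turn": 0}, {"x": 0, "y": 0, "z": 0, "turn": 0}, {"x": 0, "y": 0, "z": 0, "turn": 0}, {"x": 0, "y": 0, "z": 0, "turn": 0}, {"x": 0, "y": 0, "z": 0, "turn": 0}], "grip": 10, "newtons": 60}}

```text
t: 5.6
tool_pos: [0.5182, 0.2859, 0.0691]
tool_rot: [-3.096, -0.533, -0.001]
contact_force: [-0.6, -0.4, 1.8]
opening: 0.0227
grip_force: 58.7
```

Call:
{"name": "carry_out", "arguments": {"moves": [{"x": 0, "y": 0, "z": -0.4, "turn": 0}, {"x": 0, "y": 0, "z": -0.8, "turn": 0}, {"x": 0, "y": 0, "z": -1, "turn": 0}, {"x": 0, "y": 0, "z": -1, "turn": 0}, {"x": 0, "y": 0, "z": -0.8, "turn": 0}, {"x": -0.2, "y": 0.4, "z": 0, "turn": 0}, {"x": -0.35, "y": 0.8, "z": 0, "turn": 0}, {"x": -0.46, "y": 1, "z": 0, "turn": 0}]}}

```text
t: 6.4
tool_pos: [0.5116, 0.2246, 0.1674]
tool_rot: [3.095, 0.535, -0.003]
contact_force: [0.0, -0.4, -0.3]
opening: 0.0225
grip_force: 58.8
```

Call:
{"name": "carry_out", "arguments": {"moves": [{"x": -0.46, "y": 1, "z": 0, "turn": 0}, {"x": -0.46, "y": 1, "z": 0, "turn": 0}, {"x": -0.46, "y": 1, "z": 0, "turn": 0}, {"x": -0.46, "y": 1, "z": 0, "turn": 0}, {"x": -0.46, "y": 1, "z": 0, "turn": 0}, {"x": -0.46, "y": 1, "z": 0, "turn": 0}, {"x": -0.46, "y": 1, "z": 0, "turn": 0}, {"x": -0.46, "y": 1, "z": 0, "turn": 0}]}}

```text
t: 7.2
tool_pos: [0.4911, 0.0048, 0.1671]
tool_rot: [-3.096, -0.532, 0.004]
contact_force: [0.7, -0.6, -1.5]
opening: 0.0227
grip_force: 58.8
```

```bash
python3 - <<'E'
from h import *
np.set_printoptions(precision=4,suppress=True)
save("top","t1");save("scene","s1")
for c in("top","scene"):
    print(c,[(at_z(c,m["pixel"],.055),round(m["confidence"],2)) for m in ctrl.mark_of(c,"seat")[:2]],[(at_z(c,m["pixel"],0),round(m["confidence"],2)) for m in ctrl.mark_of(c,"lamp_house")[:2]])
t=cv2.imread("pics/t1.png");s=cv2.imread("pics/s1.png")
X=np.array([.518,.287,.055])
def crop(im,p,w=50):
    x,y=map(int,p);print(x-w//2,y-w//2);return cv2.resize(im[y-w//2:y+w//2,x-w//2:x+w//2],(400,400))
cv2.imwrite("pics/c2.png",np.hstack([crop(s,proj("scene",X)),crop(t,proj("top",X))]))
E
```

```text
top [(array([0.5232, 0.2962, 0.055 ]), 0.75)] [(array([0.5211, 0.2886, 0.    ]), 0.71)]
scene [(array([0.5085, 0.2875, 0.055 ]), 0.67)] [(array([0.5113, 0.2853, 0.    ]), 0.83)]
305 201
146 190
```

View pics/c2.png

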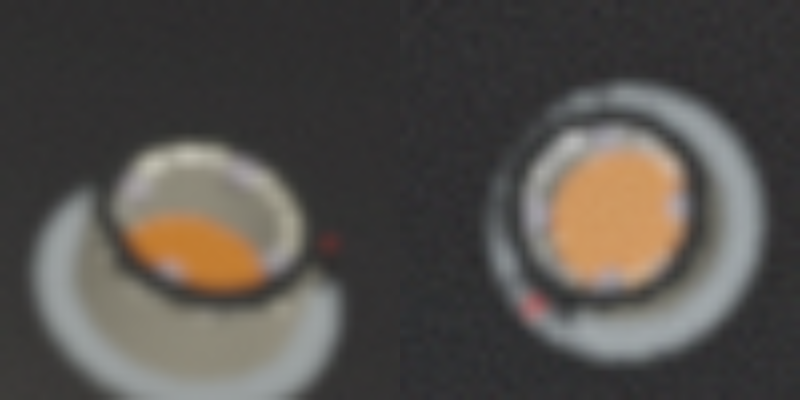

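```bash
python3 - <<'E'
from h import *
np.set_printoptions(precision=4,suppress=True)
print("balls top",at_z("top",(171.4,215.5),.046),"hole scene",at_z("scene",(330.7,227.7),.055))
# orange bore floor / foot ring fits
t=cv2.imread("pics/t1.png")[:,:,::-1].copy()
print("top foot", at_z("top",(146+(628-400)/8-.44,190+222/8-.44),.0))
o=ctrl.get_obs();print(o["t"],o["tool_pos"])
# calibration check: held yellow knob (centre at tool z+.013)
for c,n in(("scene","s1"),("top","t1")):
    im=cv2.imread(f"pics/{n}.png")[:,:,::-1].copy();X=np.array([.4895,.0028,.1671+.013]);p=proj(c,X)
    print(c,p,blob(im,p,15,lambda h,s,v:(h>18)&(h<38)&(s>90)&(v>60)))
E
```

```text
balls top [0.5205 0.2897 0.046 ] hole scene [0.52   0.2907 0.055 ]
top foot [0.52  0.289 0.   ]
7.5 [0.4921 0.0067 0.168 ]
scene [265.5157 150.0195] (array([264.5043, 149.0598]), array([261, 142,   9,  16, 117], dtype=int32))
top [256.4448 222.3574] (None, None)
```

Call:
{"name": "carry_out", "arguments": {"moves": [{"x": -0.45, "y": 1, "z": 0, "turn": 0}, {"x": -0.45, "y": 1, "z": 0, "turn": 0}, {"x": -0.45, "y": 1, "z": 0, "turn": 0}, {"x": -0.45, "y": 1, "z": 0, "turn": 0}, {"x": -0.45, "y": 1, "z": 0, "turn": 0}, {"x": -0.45, "y": 1, "z": 0, "turn": 0}, {"x": -0.45, "y": 1, "z": 0, "turn": 0}, {"x": -0.45, "y": 1, "z": 0, "turn": 0}]}}

```text
t: 8.3
tool_pos: [0.4748, -0.2123, 0.1685]
tool_rot: [-3.095, -0.535, 0.0]
contact_force: [0.5, -0.0, 0.1]
opening: 0.0227
grip_force: 59.1
```

Call:
{"name": "carry_out", "arguments": {"moves": [{"x": 0, "y": 0, "z": 0.5, "turn": 0}, {"x": 0, "y": 0, "z": 0.9, "turn": 0}, {"x": 0, "y": 0, "z": 1, "turn": 0}, {"x": 0, "y": 0, "z": 1, "turn": 0}, {"x": 0, "y": 0, "z": 0.9, "turn": 0}, {"x": 0, "y": 0, "z": 0.6, "turn": 0}, {"x": 0, "y": 0, "z": 0.3, "turn": 0}, {"x": 0, "y": 0, "z": 0, "turn": 0}]}}

```text
t: 9.1
tool_pos: [0.4742, -0.2113, 0.0376]
tool_rot: [-3.094, -0.534, 0.003]
contact_force: [0.7, -0.4, -0.8]
opening: 0.0228
grip_force: 59.2
```

Commanded z is about 0.038. I'll go down gently until contact, expected near 0.025.

Call:
{"name": "carry_out", "arguments": {"moves": [{"x": 0, "y": 0, "z": 0.2, "turn": 0}, {"x": 0, "y": 0, "z": 0.15, "turn": 0}, {"x": 0, "y": 0, "z": 0.07, "turn": 0}, {"x": 0, "y": 0, "z": 0.04, "turn": 0}, {"x": 0, "y": 0, "z": 0.04, "turn": 0}, {"x": 0, "y": 0, "z": 0, "turn": 0}, {"x": 0, "y": 0, "z": 0, "turn": 0}, {"x": 0, "y": 0, "z": 0, "turn": 0}]}}

```text
t: 9.9
tool_pos: [0.4748, -0.2123, 0.0264]
tool_rot: [3.096, 0.533, 0.0]
contact_force: [-0.4, 0.0, -0.9]
opening: 0.0228
grip_force: 59.2
```

Call:
{"name": "carry_out", "arguments": {"moves": [{"x": 0, "y": 0, "z": 0.03, "turn": 0}, {"x": 0, "y": 0, "z": 0.03, "turn": 0}, {"x": 0, "y": 0, "z": 0, "turn": 0}, {"x": 0, "y": 0, "z": 0, "turn": 0}, {"x": 0, "y": 0, "z": 0, "turn": 0}, {"x": 0, "y": 0, "z": 0, "turn": 0}, {"x": 0, "y": 0, "z": 0, "turn": 0}, {"x": 0, "y": 0, "z": 0, "turn": 0}]}}

```text
t: 10.7
tool_pos: [0.4749, -0.2123, 0.0251]
tool_rot: [3.096, 0.533, 0.0]
contact_force: [-1.6, 0.4, 4.5]
opening: 0.0227
grip_force: 59.6
```

Contact at 4.5 N, at the expected height. Releasing.

Call:
{"name": "carry_out", "arguments": {"moves": [{"x": 0, "y": 0, "z": 0, "turn": 0}, {"x": 0, "y": 0, "z": 0, "turn": 0}, {"x": 0, "y": 0, "z": 0, "turn": 0}, {"x": 0, "y": 0, "z": 0, "turn": 0}, {"x": 0, "y": 0, "z": 0, "turn": 0}, {"x": 0, "y": 0, "z": 0, "turn": 0}, {"x": 0, "y": 0, "z": 0, "turn": 0}, {"x": 0, "y": 0, "z": 0, "turn": 0}], "grip": 85}}

```text
t: 11.5
tool_pos: [0.4748, -0.2123, 0.0248]
tool_rot: [3.096, 0.533, 0.0]
contact_force: [-0.0, -0.2, 0.1]
opening: 0.0847
grip_force: 0.0
```

Call:
{"name": "carry_out", "arguments": {"moves": [{"x": 0, "y": 0, "z": -0.4, "turn": 0}, {"x": 0, "y": 0, "z": -0.8, "turn": 0}, {"x": 0, "y": 0, "z": -1, "turn": 0}, {"x": 0, "y": 0, "z": -1, "turn": 0}, {"x": 0, "y": 0, "z": -1, "turn": 0}, {"x": 0, "y": 0, "z": -1, "turn": 0}, {"x": 0, "y": 0, "z": -0.4, "turn": 0}, {"x": 0, "y": 0, "z": 0, "turn": 0}]}}

```text
t: 12.3
tool_pos: [0.4758, -0.2129, 0.1672]
tool_rot: [3.093, 0.532, 0.005]
contact_force: [0.0, 0.0, -0.2]
opening: 0.0852
grip_force: 0.0
```

Call:
{"name": "carry_out", "arguments": {"moves": [{"x": 0.5, "y": -0.37, "z": 0, "turn": 0}, {"x": 0.9, "y": -0.7, "z": 0, "turn": 0}, {"x": 0.95, "y": -0.72, "z": 0, "turn": 0}, {"x": 0.95, "y": -0.72, "z": 0, "turn": 0}, {"x": 0.95, "y": -0.72, "z": 0, "turn": 0}, {"x": 0.95, "y": -0.72, "z": 0, "turn": 0}, {"x": 0.76, "y": -0.57, "z": 0, "turn": 0}, {"x": 0, "y": 0, "z": 0.4, "turn": 0}]}}

```text
t: 13.1
tool_pos: [0.5785, -0.0539, 0.1542]
tool_rot: [-3.095, -0.538, -0.001]
contact_force: [-0.9, -0.0, 0.3]
opening: 0.0851
grip_force: 0.0
```

```bash
python3 - <<'E'
from h import *
s=ctrl.get_image("scene");t=ctrl.get_image("top");print(ctrl.get_obs()["tool_pos"])
cv2.imwrite("pics/c3.png",np.hstack([cv2.resize(s[110:210,180:280],(400,400)),cv2.resize(t[170:290,250:370],(400,400))])[:,:,::-1])
E
```

```text
[ 0.57546426 -0.05544857  0.15125357]
```

View pics/c3.png

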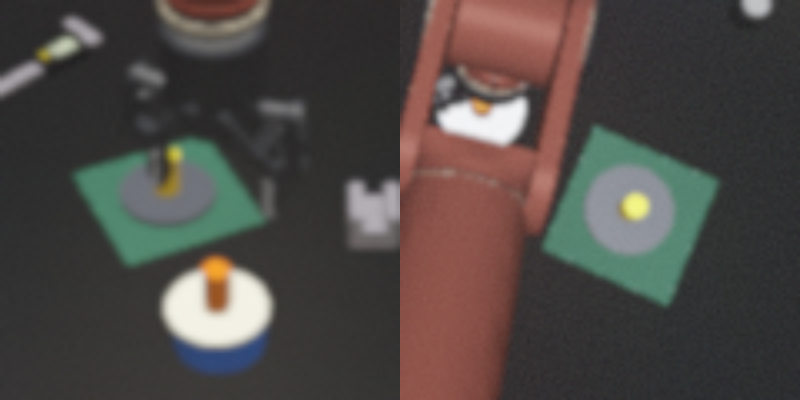

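The lid lies flat on the mat (top crop (630,208)), fully inside its edges. The fingers are above the orange knob, so I'll descend onto it.

Call:
{"name": "carry_out", "arguments": {"moves": [{"x": 0, "y": 0, "z": 0.7, "turn": 0}, {"x": 0, "y": 0, "z": 0.9, "turn": 0}, {"x": 0, "y": 0, "z": 0.9, "turn": 0}, {"x": 0, "y": 0, "z": 0.8, "turn": 0}, {"x": 0, "y": 0, "z": 0.5, "turn": 0}, {"x": 0, "y": 0, "z": 0.3, "turn": 0}, {"x": 0, "y": 0, "z": 0.1, "turn": 0}, {"x": 0, "y": 0, "z": 0, "turn": 0}]}}

```text
t: 14.0
tool_pos: [0.5776, -0.0562, 0.0501]
tool_rot: [3.096, 0.532, 0.001]
contact_force: [0.1, 0.2, 0.2]
opening: 0.0848
grip_force: 0.0
```

Call:
{"name": "carry_out", "arguments": {"moves": [{"x": 0, "y": 0, "z": 0, "turn": 0}, {"x": 0, "y": 0, "z": 0, "turn": 0}, {"x": 0, "y": 0, "z": 0, "turn": 0}, {"x": 0, "y": 0, "z": 0, "turn": 0}, {"x": 0, "y": 0, "z": 0, "turn": 0}, {"x": 0, "y": 0, "z": 0, "turn": 0}, {"x": 0, "y": 0, "z": 0, "turn": 0}, {"x": 0, "y": 0, "z": 0, "turn": 0}], "grip": 10, "newtons": 90}}

```text
t: 14.8
tool_pos: [0.5779, -0.056, 0.0505]
tool_rot: [3.096, 0.533, 0.002]
contact_force: [-0.8, 0.7, 4.2]
opening: 0.0222
grip_force: 88.1
```

Call:
{"name": "carry_out", "arguments": {"moves": [{"x": 0, "y": 0, "z": -0.3, "turn": 0}, {"x": 0, "y": 0, "z": -0.7, "turn": 0}, {"x": 0, "y": 0, "z": -1, "turn": 0}, {"x": 0, "y": 0, "z": -1, "turn": 0}, {"x": 0, "y": 0, "z": -1, "turn": 0}, {"x": 0, "y": 0, "z": -0.6, "turn": 0}, {"x": 0, "y": 0, "z": -0.2, "turn": 0}, {"x": 0.05, "y": -0.3, "z": 0, "turn": 0}]}}

```text
t: 15.6
tool_pos: [0.5761, -0.0488, 0.1698]
tool_rot: [3.096, 0.531, 0.0]
contact_force: [-0.9, 0.1, -1.4]
opening: 0.0222
grip_force: 88.1
```

Call:
{"name": "carry_out", "arguments": {"moves": [{"x": 0.13, "y": -0.7, "z": 0, "turn": 0}, {"x": 0.17, "y": -1, "z": 0, "turn": 0}, {"x": 0.17, "y": -1, "z": 0, "turn": 0}, {"x": 0.17, "y": -1, "z": 0, "turn": 0}, {"x": 0.17, "y": -1, "z": 0, "turn": 0}, {"x": 0.17, "y": -1, "z": 0, "turn": 0}, {"x": 0.17, "y": -1, "z": 0, "turn": 0}, {"x": 0.17, "y": -1, "z": 0, "turn": 0}]}}

```text
t: 16.4
tool_pos: [0.5408, 0.1462, 0.1677]
tool_rot: [-3.095, -0.534, 0.006]
contact_force: [0.5, -0.1, -1.6]
opening: 0.022
grip_force: 88.2
```

Call:
{"name": "carry_out", "arguments": {"moves": [{"x": 0.18, "y": -1, "z": 0, "turn": 0}, {"x": 0.18, "y": -1, "z": 0, "turn": 0}, {"x": 0.18, "y": -1, "z": 0, "turn": 0}, {"x": 0.18, "y": -1, "z": 0, "turn": 0}, {"x": 0.18, "y": -1, "z": 0, "turn": 0}, {"x": 0.18, "y": -0.8, "z": 0, "turn": 0}, {"x": 0, "y": 0, "z": 0, "turn": 0}, {"x": 0, "y": 0, "z": 0, "turn": 0}]}}

```text
t: 17.2
tool_pos: [0.5183, 0.2902, 0.1681]
tool_rot: [3.095, 0.535, -0.004]
contact_force: [0.0, -0.2, -1.6]
opening: 0.022
grip_force: 88.2
```

```bash
python3 - <<'E'
from h import *
np.set_printoptions(precision=4,suppress=True)
s=ctrl.get_image("scene");X=np.mean([ctrl.get_obs()["tool_pos"] for _ in range(3)],0);print(X)
print([at_z("scene",m["pixel"],X[2]+.0137) for m in ctrl.mark_of("scene","cover_knob")[:1]])
D=X+[0,0,.0137-.022]
p=proj("scene",D);h,sa,v=[a.astype(int) for a in cv2.split(cv2.cvtColor(s,cv2.COLOR_RGB2HSV))]
m=WHT(h,sa,v).astype(np.uint8);k=np.zeros_like(m);cv2.circle(k,tuple(map(int,p)),24,1,-1)
(c,ax,an)=cv2.fitEllipse(cv2.convexHull(cv2.findNonZero(m*k)));print(p,c,ax,"disc by cam",at_z("scene",c,D[2]))
x,y=map(int,p);cv2.imwrite("pics/c4.png",cv2.resize(s[y-30:y+70,x-50:x+50],(500,500))[:,:,::-1])
E
```

```text
[0.5187 0.2896 0.1685]
[array([0.5136, 0.2888, 0.1822])]
[337.4527 204.5743] (335.7464294433594, 207.88499450683594) (29.995426177978516, 36.34809494018555) disc by cam [0.5326 0.2925 0.1602]
```

View pics/c4.png

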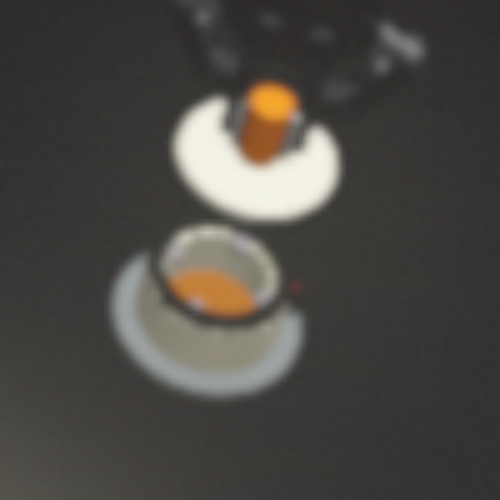

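The plug hangs level above the mouth: disc centre at crop (257,155), mouth at (220,270), matching the expected projection. I'll descend to just above the balls, with a small x correction.

Call:
{"name": "carry_out", "arguments": {"moves": [{"x": 0.05, "y": 0.02, "z": 0.4, "turn": 0}, {"x": 0, "y": 0, "z": 0.7, "turn": 0}, {"x": 0, "y": 0, "z": 0.7, "turn": 0}, {"x": 0, "y": 0, "z": 0.6, "turn": 0}, {"x": 0, "y": 0, "z": 0.4, "turn": 0}, {"x": 0, "y": 0, "z": 0.3, "turn": 0}, {"x": 0, "y": 0, "z": 0, "turn": 0}, {"x": 0, "y": 0, "z": 0, "turn": 0}]}}

```text
t: 18.1
tool_pos: [0.5216, 0.2897, 0.0927]
tool_rot: [-3.096, -0.533, -0.001]
contact_force: [0.2, 0.4, -0.6]
opening: 0.0219
grip_force: 88.2
```

Call:
{"name": "carry_out", "arguments": {"moves": [{"x": 0, "y": 0, "z": 0.1, "turn": 0}, {"x": 0, "y": 0, "z": 0.1, "turn": 0}, {"x": 0, "y": 0, "z": 0.08, "turn": 0}, {"x": 0, "y": 0, "z": 0.06, "turn": 0}, {"x": 0, "y": 0, "z": 0.06, "turn": 0}, {"x": 0, "y": 0, "z": 0, "turn": 0}, {"x": 0, "y": 0, "z": 0, "turn": 0}, {"x": 0, "y": 0, "z": 0, "turn": 0}]}}

```text
t: 18.9
tool_pos: [0.5211, 0.2899, 0.0828]
tool_rot: [-3.096, -0.533, -0.0]
contact_force: [-3.8, 0.1, 5.2]
opening: 0.0221
grip_force: 88.2
```

There is a sideways force of -3.8 N in x, so the plug is slightly too far +x. I'll ease back 1.5 mm and continue.

Call:
{"name": "carry_out", "arguments": {"moves": [{"x": -0.06, "y": -0.02, "z": 0, "turn": 0}, {"x": 0, "y": 0, "z": 0.04, "turn": 0}, {"x": 0, "y": 0, "z": 0.04, "turn": 0}, {"x": 0, "y": 0, "z": 0.04, "turn": 0}, {"x": 0, "y": 0, "z": 0, "turn": 0}, {"x": 0, "y": 0, "z": 0, "turn": 0}, {"x": 0, "y": 0, "z": 0, "turn": 0}, {"x": 0, "y": 0, "z": 0, "turn": 0}]}}

```text
t: 19.7
tool_pos: [0.5209, 0.29, 0.0811]
tool_rot: [-3.096, -0.533, -0.005]
contact_force: [-2.5, -0.1, 7.6]
opening: 0.0223
grip_force: 88.4
```

Call:
{"name": "carry_out", "arguments": {"moves": [{"x": -0.05, "y": -0.02, "z": 0, "turn": 0}, {"x": 0, "y": 0, "z": 0.06, "turn": 0}, {"x": 0, "y": 0, "z": 0.06, "turn": 0}, {"x": 0, "y": 0, "z": 0.04, "turn": 0}, {"x": 0, "y": 0, "z": 0, "turn": 0}, {"x": 0, "y": 0, "z": 0, "turn": 0}, {"x": 0, "y": 0, "z": 0, "turn": 0}, {"x": 0, "y": 0, "z": 0, "turn": 0}]}}

```text
t: 20.5
tool_pos: [0.5182, 0.2893, 0.0738]
tool_rot: [3.096, 0.532, 0.001]
contact_force: [5.9, 0.9, -7.6]
opening: 0.0219
grip_force: 88.2
```

It snapped: the balls now pull down, with the disc about 4.5 mm above the ring. I'll bring x back and go down to seat.

Call:
{"name": "carry_out", "arguments": {"moves": [{"x": 0.05, "y": 0.02, "z": 0, "turn": 0}, {"x": 0, "y": 0, "z": 0.06, "turn": 0}, {"x": 0, "y": 0, "z": 0.06, "turn": 0}, {"x": 0, "y": 0, "z": 0.04, "turn": 0}, {"x": 0, "y": 0, "z": 0, "turn": 0}, {"x": 0, "y": 0, "z": 0, "turn": 0}, {"x": 0, "y": 0, "z": 0, "turn": 0}, {"x": 0, "y": 0, "z": 0, "turn": 0}]}}

```text
t: 21.3
tool_pos: [0.5189, 0.2893, 0.0705]
tool_rot: [3.096, 0.533, -0.002]
contact_force: [1.6, 1.2, -11.2]
opening: 0.0223
grip_force: 88.4
```

Call:
{"name": "carry_out", "arguments": {"moves": [{"x": 0.01, "y": 0, "z": 0.03, "turn": 0}, {"x": 0, "y": 0, "z": 0.03, "turn": 0}, {"x": 0, "y": 0, "z": 0, "turn": 0}, {"x": 0, "y": 0, "z": 0, "turn": 0}, {"x": 0, "y": 0, "z": 0, "turn": 0}, {"x": 0, "y": 0, "z": 0, "turn": 0}, {"x": 0, "y": 0, "z": 0, "turn": 0}, {"x": 0, "y": 0, "z": 0, "turn": 0}]}}

```text
t: 22.1
tool_pos: [0.5199, 0.2897, 0.07]
tool_rot: [-3.096, -0.533, -0.0]
contact_force: [0.1, -0.3, -4.9]
opening: 0.0222
grip_force: 88.4
```

Call:
{"name": "carry_out", "arguments": {"moves": [{"x": 0, "y": 0, "z": 0.02, "turn": 0}, {"x": 0, "y": 0, "z": 0.02, "turn": 0}, {"x": 0, "y": 0, "z": 0, "turn": 0}, {"x": 0, "y": 0, "z": 0, "turn": 0}, {"x": 0, "y": 0, "z": 0, "turn": 0}, {"x": 0, "y": 0, "z": 0, "turn": 0}, {"x": 0, "y": 0, "z": 0, "turn": 0}, {"x": 0, "y": 0, "z": 0, "turn": 0}]}}

```text
t: 22.9
tool_pos: [0.5202, 0.2899, 0.0695]
tool_rot: [-3.096, -0.533, -0.001]
contact_force: [-2.3, -1.5, 3.1]
opening: 0.0219
grip_force: 89.4
```

Call:
{"name": "carry_out", "arguments": {"moves": [{"x": -0.01, "y": 0, "z": 0.03, "turn": 0}, {"x": 0, "y": 0, "z": 0.03, "turn": 0}, {"x": 0, "y": 0, "z": 0, "turn": 0}, {"x": 0, "y": 0, "z": 0, "turn": 0}, {"x": 0, "y": 0, "z": 0, "turn": 0}, {"x": 0, "y": 0, "z": 0, "turn": 0}, {"x": 0, "y": 0, "z": 0, "turn": 0}, {"x": 0, "y": 0, "z": 0, "turn": 0}]}}

```text
t: 23.7
tool_pos: [0.5202, 0.2899, 0.0694]
tool_rot: [-3.096, -0.533, -0.002]
contact_force: [-5.6, -1.1, 10.3]
opening: 0.0221
grip_force: 90.0
```

```bash
python3 - <<'E'
from h import *
save("scene","s5")
for _ in range(3):
    ctrl.get_image("scene");o=ctrl.get_obs();print(o["t"],o["contact_force"],o["tool_pos"])
s=cv2.imread("pics/s5.png");cv2.imwrite("pics/c5.png",cv2.resize(s[120:300,170:390],(760,600)))
E
```

```text
23.8 [-5.87787248 -2.35267428 10.60935806] [0.52021036 0.28988382 0.0694484 ]
23.85 [-6.02138667 -1.08320261 11.39946966] [0.52022392 0.28990546 0.06948403]
23.9 [-6.16546759 -2.95615958 11.34327579] [0.52022312 0.28986069 0.06946387]
```

View pics/c5.png

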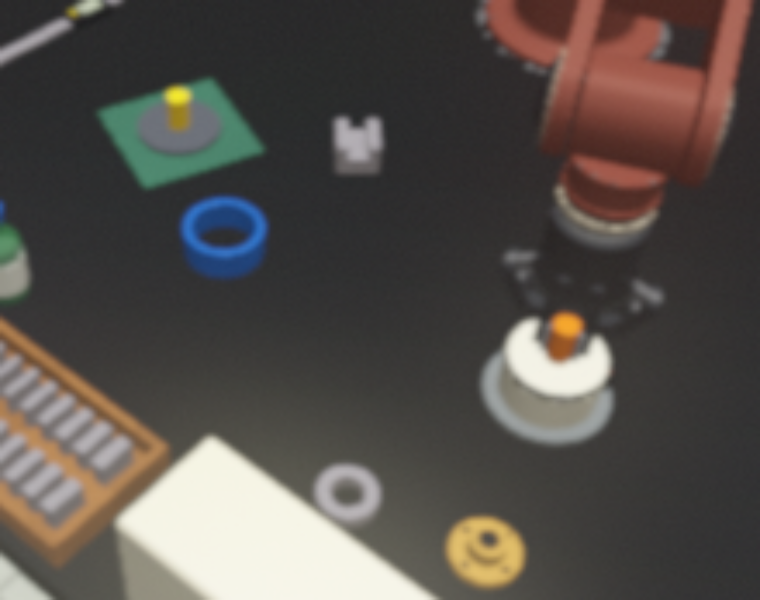

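The cover is home: its disc is flat on the drum, the lid is on the mat, and the V-block, ring gauge and flange in the crop look undisturbed. I'll trim the push to about 15 N.

Call:
{"name": "carry_out", "arguments": {"moves": [{"x": -0.03, "y": -0.01, "z": 0.02, "turn": 0}, {"x": 0, "y": 0, "z": 0.01, "turn": 0}, {"x": 0, "y": 0, "z": 0, "turn": 0}, {"x": 0, "y": 0, "z": 0, "turn": 0}, {"x": 0, "y": 0, "z": 0, "turn": 0}, {"x": 0, "y": 0, "z": 0, "turn": 0}, {"x": 0, "y": 0, "z": 0, "turn": 0}, {"x": 0, "y": 0, "z": 0, "turn": 0}]}}

```text
t: 24.7
tool_pos: [0.5202, 0.2899, 0.0694]
tool_rot: [-3.096, -0.533, -0.004]
contact_force: [-4.7, -2.8, 12.7]
opening: 0.022
grip_force: 90.4
```

```bash
python3 - <<'E'
from h import *
for _ in range(10):
    ctrl.get_image("scene");o=ctrl.get_obs();print(o["t"],o["contact_force"].round(1) if hasattr(o["contact_force"],"round") else o["contact_force"],o["tool_pos"][2])
E
```

```text
24.75 [-4.4 -1.8 13.2] 0.06943981022518372
24.8 [-4.6 -2.5 12.6] 0.06945137411142072
24.85 [-4.1 -4.1 12.3] 0.06942918910976259
24.9 [-4.3 -3.1 12. ] 0.06945379519504176
24.95 [-5.5 -2.7 12.6] 0.06945594707208833
25.0 [-4.1 -3.1 13.1] 0.06944023737814348
25.05 [-5.3 -2.3 12.2] 0.06945245565981674
25.1 [-4.3 -2.3 11.1] 0.06942456715268785
25.15 [-5.2 -2.2 12.6] 0.06945584967575415
25.2 [-4.7 -2.8 12. ] 0.06941428887817967
```

Steady at 12.4 N, so one more nudge of about 2.5 N.

Call:
{"name": "carry_out", "arguments": {"moves": [{"x": -0.02, "y": 0, "z": 0.025, "turn": 0}, {"x": 0, "y": 0, "z": 0.01, "turn": 0}, {"x": 0, "y": 0, "z": 0, "turn": 0}, {"x": 0, "y": 0, "z": 0, "turn": 0}, {"x": 0, "y": 0, "z": 0, "turn": 0}, {"x": 0, "y": 0, "z": 0, "turn": 0}, {"x": 0, "y": 0, "z": 0, "turn": 0}, {"x": 0, "y": 0, "z": 0, "turn": 0}]}}

```text
t: 26.0
tool_pos: [0.5202, 0.2899, 0.0694]
tool_rot: [-3.096, -0.533, -0.006]
contact_force: [-4.8, -3.2, 15.1]
opening: 0.0218
grip_force: 90.4
```

```bash
python3 - <<'E'
from h import *
f=[]
for _ in range(8):
    ctrl.get_image("scene");f.append(ctrl.get_obs()["contact_force"])
m=np.mean(f,0);print(m,np.std(f,0))
if 14<m[2]<16.5: print(ctrl.finish_job())
E
```

```text
[-5.0381867 -3.0436032 14.9978208] [0.38800648 0.35571302 0.62152908]
the job is handed in; nothing more can be done
None
```

The job is handed in: the lid is flat on the green mat and released, and the diffuser cover is snapped fully home, still held and pressed down with about 15 N.

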